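Screw the macro lens into the inspection camera

TASK

Screw the macro lens into the upward-looking camera on the worktop until its flange sits flush on the socket all round, then let go. Its thread only starts from four unmarked places, so set the lens upright in the socket's mouth, feel for the start by turning it backward (anticlockwise from above) under light pressure until it drops a step, and then screw it forward (clockwise) until it is home. Work gently, never forcing the lens, and leave the jar, dropper bottle and thread spool where they stand.

Things in the scene. Friction and masses are not known exactly. Their poses are not given: they have to be found in the camera images.
- lens_grip (a point): grasp centre of the macro lens (loose, 0.18 to 0.29 kg, 81 mm high, stands upright on the worktop): on its axis, 54 mm above its underside, 28 mm above lens_flange; z axis up along the lens. Black knurled grip cylinder, 52 mm diameter, from 30 to 76 mm above the underside, glass front on top
- lens_flange (a point): centre of the underside of the lens's steel flange (62 mm diameter, 4 mm thick), 26 mm above the lens's underside; z up along the lens. When the lens is home this point coincides with point socket. Below, h is the height of this point above point socket
- lens_pins (a point): point on the lens axis 10.5 mm above its underside, level with four round brass pins (5 mm thick, 90 degrees apart, reaching 26 mm from the axis) on the plain aluminium pilot (42 mm diameter, bevelled nose, from the underside up to the flange)
- lens: the whole macro lens; origin at the centre of its underside, z up along its axis
- socket (a point): centre of the seat (upper rim) of the camera's lens socket, 74 mm above the worktop, z up: a fixed dark upright tube, 67 mm outside, 55 mm bore. It does not give. A lens set down at a chance angle rests with its pins on the ridges, h 9 to 14 mm; set by chance straight into the starts it goes to h = 4 mm
- ridges (a point): on the socket's axis, 6 mm below the seat: level with four brass thread ridges, 90 degrees apart, that leave a 45 mm hole for the pilot. The angle of the four starts (26 degree gaps) between them is unmarked and differs every time. Going backward a ridge climbs 4.5 mm to its start; at its low end is a stop 3.5 mm high. Forward on top of the ridges, the pins jam on the stops
- bore (a point): centre of the socket's bottom, 32 mm below the seat. Turned backward (80 degrees at most) on the ridges, the pins drop 9.5 mm through the starts to h = 4 mm and then meet a stop; a drop that leaves h above 8 mm is only off a stop's top. From h = 4 mm, 45 to 75 degrees forward (clockwise) brings the lens down to h = 0 and a stop; the thread then holds it
- camera: fixed inspection camera: grey housing 130 mm (x) by 170 mm (y), 42 mm high, black top, a black focus knob on either y side (206 mm over the knobs), lens socket in the middle of its top; origin on the worktop under the socket
- jar: glass pigment jar, white lid, blue pigment, 48 mm diameter, 58 mm high, loose, a bystander; origin at the centre of its underside
- dropper: dropper bottle with black top, 37 mm diameter, 108 mm high, loose, a bystander; origin at the centre of its underside
- spool: wooden thread spool, 39 mm diameter, 58 mm high, loose, a bystander; origin at the centre of its underside
Things that resemble listed ones, but are neither listed nor needed, are in the scene too. What is shaped like the lens but pink or turquoise is not meant.

How it is judged:
On the way:
1. the lens is upright with its pilot in the socket's mouth (z of lens_flange in the frame of socket below 0.016 m and horizontal distance between lens_flange and socket below 0.004 m), for 0.1 s.
At the end, for the whole second after the job is handed in: The lens stands home in the socket: lens_flange no more than 1.3 mm above the socket's seat and within 3 mm of its centre, lens axis within 0.06 rad of vertical, at rest and released (z of lens_flange in the frame of socket below 0.0013 m and horizontal distance between lens_flange and socket below 0.003 m and angle between lens's own z axis and vertical below 0.06 rad and linear speed of lens below 0.01 m/s); the robot touches nothing.
It fails at once if the lens is forced: it bears on the camera with more than 70 N over all its contact points together (contact force between lens and camera above 70 N).
It fails at once if a bystander moved (distance of any of jar, dropper, spool from where it was at the start of the episode above 0.02 m).
It also fails if it takes over 72 s, if anything falls off the work surface, if the arm or the gripper's body presses on something with over 40 N, if the wrist force passes 120 N, or if a joint passes its speed limit or range.

ROBOT

A 7-joint arm with a two-finger parallel gripper is mounted at the origin on a cart in front of the work surface, level with it; the furniture and walls round the work are solid. World frame = base frame: x ahead of the robot, y to its left, z up, the work surface at z = 0. Lengths are in m, angles in rad, forces in N, time in s.
With the tool pointing down it reaches from about 0.4 to 0.85 m from the base axis. Payload 4.4 kg.
Tool frame: the origin (TCP) lies midway between the tips of the shut fingers; the grasp point (between the pads) lies 19 mm behind it; z points along the fingers, y is the direction in which the jaws open and shut (so a half turn about z gives the same grasp; the last joint's range is limited). The gripper opens to 94 mm and grips with 3 to 60 N. Pads are 16 mm wide; open, the fingers measure 119 mm over their backs; the gripper's body (75 mm by 177 mm) begins 78 mm behind the grasp point.
Start: joints at [-1.368, 0.628, 0.038, 1.517, -0.027, 0.996, -0.02], TCP at [0.173, 0.627, 0.205] pointing down, gripper open.
Joint ranges: [-3.06, 3.06], [-0.37, 2.12], [-1.25, 1.32], [0.18, 2.47], [-1.1, 4.24], [0.23, 1.98], [-2.94, 2.94]. Speed limits (rad/s): [2.57, 2.57, 3.14, 3.14, 3.14, 3.14, 3.14].

INTERFACE

Orientations are given as a 3x3 rotation matrix whose columns are the frame's x, y, z axes.
In Python, from bench import readout, eyes, bot gives the robot as it stands. The module is installed in compiled form; this text tells all that it offers.
- The arm moves only by the tool move_arm, never from a script. Its argument "moves" is a list of rows, each an object of numbers: "claw": the finger opening in cm, from 0 to 9.4; "x", "y", "z": the shift along the tool's x, y, z in cm; "rx", "ry", "rz": the turn, a rotation vector about the tool's x, y, z in degrees. A call has 1 to 5 rows; each row shifts and turns the commanded pose from where the row before left it, along the tool's axes as they then stand; what a row does not reach is not made up. A row lasts 1/8 s, in which the tool goes at most 62.5 mm and 10.7 degrees, less where a joint would pass 70% of its speed; a pose out of reach is approached as far as the arm can. A call is refused whole if a number of a shift passes 6.25 or a number of a turn 10.7, either way. A call with a gripper value outside its range is refused whole. The fingers move at their own pace and stop on an object; "squeeze" is the grip in N (left out, the last holds). Time passes only in rows, so rows that do not move let the fingers close. It gives the time, the measured TCP pose, the force and the opening at its end, in the units of the state.
- readout.read_state(): the state, without advancing time (a new reading comes with each control period).
- eyes.read_camera(name): name is "scene" or "top" or "wrist"; returns a dict with "pixels" (420x560x3 uint8, blue, green, red), "intrinsics" (3x3 intrinsics, pixels), "rvec" (rotation vector, rad) and "tvec" (3), from world to camera coordinates, as OpenCV has them. Camera axes: x right, y down, z forward; pixel columns grow to the right and rows downward; lengths in m; the calibration is good to about 2 mm. A picture is of the moment at which its call begins. There is no depth.
- bot.finish_job(): hands the job in, once; it reports no verdict.
The state is a dict: "time": time; "joint_pos": joint angles; "joint_velocities": joint speeds; "joint_efforts": joint torques, N m; "position": TCP position; "orientation": TCP orientation; "wrist_force": force on the tool from outside, world axes, zero at the start; "ft_torque": the same for the moment, N m; "grip_width": finger opening in m.
Only numpy, scipy, OpenCV 4.12 (cv2) and the standard library are available. Lean on these libraries where they do the work, as an engineer would, in place of code of your own. Each camera call takes 0.05 s, during which the arm holds its last target. There are 200 camera calls.

## Working session

There is one attempt and no reset: what is moved stays moved. The work goes in short steps, Python scripts to look and compute and a tool call to move; the robot and the scene stay as the last step left them, time stands still between calls to the robot, and variables do not carry over. Pictures are saved under pics/ and viewed, about 8 in all and at most 12, crops included, and the job is handed in when it is done.

Besides the shell and the picture viewer there is one more tool, called after ">>>" as name([rows], argument=value, ...), one row to a line, values as JSON. move_arm: Moves the arm, as the interface text tells. Its arguments: {"type":"object","properties":{"moves":{"type":"array","items":{"type":"object","properties":{"claw":{"type":"number"},"x":{"type":"number"},"y":{"type":"number"},"z":{"type":"number"},"rx":{"type":"number"},"ry":{"type":"number"},"rz":{"type":"number"}}}},"squeeze":{"type":"number"}},"required":["moves"]}

```bash
mkdir -p pics; cat > h.py <<'E'
import numpy as np, cv2
from bench import readout, eyes, bot
def cam(n):
    c=eyes.read_camera(n); R=cv2.Rodrigues(np.array(c["rvec"],float))[0]
    return c["pixels"],np.array(c["intrinsics"],float),R,np.array(c["tvec"],float).ravel()
def ray(K,R,t,u,v,z):
    d=R.T@np.linalg.inv(K)@np.array([u,v,1.]); o=-R.T@t
    return o+d*(z-o[2])/d[2]
def proj(K,R,t,p):
    q=K@(R@np.array(p,float)+t); return q[:2]/q[2]
E
python3 - <<'E'
from h import *
a=[]
for n in ("scene","top"):
    I,K,R,t=cam(n); cv2.imwrite(f"pics/{n}0.png",I); print(n,-R.T@t,R[2],K[0,0])
s=readout.read_state(); print(s["time"],s["position"],s["orientation"],s["wrist_force"],s["grip_width"])
E
```

```text
scene [-0.01476404 -0.5355921   0.67165679] [ 0.55696549  0.56450692 -0.60919733] 470.4263021098156
top [0.36503848 0.04461838 1.32745722] [ 0.1405953   0.00549216 -0.99005192] 546.6910916100093
0.1 [0.17245386 0.6261227  0.20467287] [[-9.64086245e-01  2.65589026e-01 -4.26303979e-04]
 [ 2.65589368e-01  9.64084971e-01 -1.56732974e-03]
 [-5.27232067e-06 -1.62426285e-03 -9.99998681e-01]] [-0.38914142  0.56855394  0.4992886 ] 0.09431429394238185
```

View pics/scene0.png

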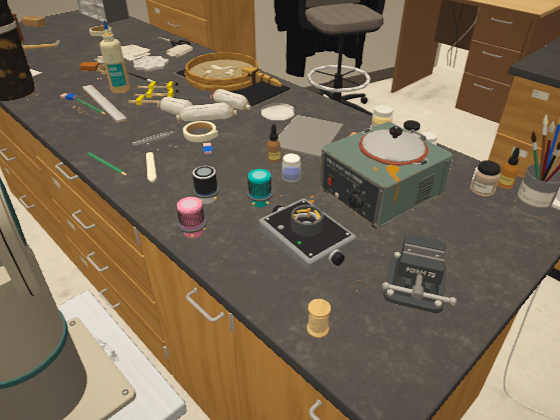

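View pics/top0.png

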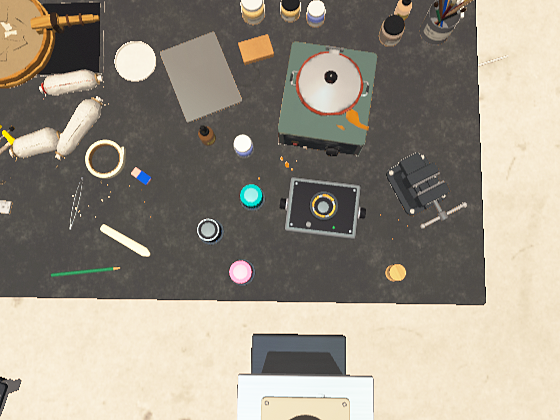

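Lens look-alikes: the black one at scene (204,180) / top (208,230), the pink one at (190,213) / (240,272), and the turquoise one at (259,184) / (251,196). I choose black. The camera socket is at scene (306,218) / top (323,206), the jar at top (243,146), the dropper at (206,133) and the spool at (397,272). Next is a close crop.

```bash
python3 - <<'E'
from h import *
I,K,R,t=cam("top"); J,K2,R2,t2=cam("scene")
a=cv2.resize(I[195:265,173:243],None,fx=5.5,fy=5.5,interpolation=2); b=cv2.resize(I[171:241,288:358],(385,385),interpolation=2)
c=cv2.resize(J[155:205,180:230],(385,385),interpolation=2); 
cv2.imwrite("pics/crop1.png",np.hstack([a,b]))
for n,u,v,z in [("lens top",208,230,.078),("sock",323,206,.074),("jar",243,146,.058),("drop",206,133,.1),("spool",397,272,.058),("pink",240,272,.08),("turq",251,196,.08)]: print(n,ray(K,R,t,u,v,z).round(4))
for n,u,v,z in [("lens",204,171,.081),("sock",306,213,.074)]: print(n,ray(K2,R2,t2,u,v,z).round(4))
E
```

```text
lens top [0.4814 0.2284 0.078 ]
sock [ 0.5421 -0.0351  0.074 ]
jar [0.6854 0.1555 0.058 ]
drop [0.7042 0.2383 0.1   ]
spool [ 0.3937 -0.2078  0.058 ]
pink [0.387 0.152 0.08 ]
turq [0.5617 0.1317 0.08  ]
lens [0.4847 0.2305 0.081 ]
sock [ 0.5469 -0.0307  0.074 ]
```

View pics/crop1.png

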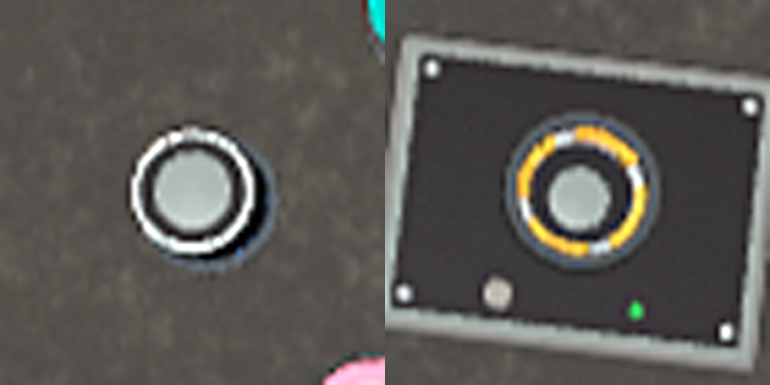

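The crop shows the black lens with its white front ring at top pixel (207.9,229.5), and the socket rim at (324,205.5) with ridges inside. Positions are about lens (0.482, 0.229) and socket (0.542, -0.036). The scene view agrees to about 5 mm. I'll approach above the lens now.

>>> move_arm([
  {"x":-4.5,"y":-3.3,"claw":9.4},
  {"x":-4.5,"y":-3.3},
  {"x":-4.5,"y":-3.3},
  {"x":-4.5,"y":-3.3},
  {"x":-4.5,"y":-3.3},
], squeeze=12)

```text
validation failed for argument at $.mo...
```

>>> move_arm([
  {"x":-4.5,"y":-3.4},
  {"x":-4.5,"y":-3.4},
  {"x":-4.5,"y":-3.4},
  {"x":-4.4,"y":-3.4},
  {},
])

```text
validation failed for argument at $.mo...
```

```bash
cat >> h.py <<'E'
def togo(x,y,z):
    s=readout.read_state(); return (np.array(s["orientation"]).T@(np.array([x,y,z])-s["position"])*100).round(2)
E
python3 - <<'E'
from h import *
I,K,R,t=cam("wrist"); cv2.imwrite("pics/w1.png",I)
s=readout.read_state(); print(s["time"],s["position"],np.array(s["orientation"]).round(4),s["joint_pos"]); print(-R.T@t,R[2],K[0,0])
print(proj(K,R,t,[.482,.2287,.081]),togo(.482,.2287,.04))
E
```

```text
0.25 [0.17251833 0.62641437 0.20505302] [[-9.641e-01  2.656e-01 -3.000e-04]
 [ 2.656e-01  9.641e-01 -8.000e-04]
 [ 0.000e+00 -8.000e-04 -1.000e+00]] [-1.36778748  0.62886397  0.0384672   1.51778673 -0.02702836  0.99627537
 -0.02000241]
[0.09995759 0.64675358 0.38404131] [ 0.24889268 -0.06980731 -0.9660121 ] 328.41296376971275
[ 43.97215674 511.87268474] [-40.4  -30.11  16.53]
```

View pics/w1.png

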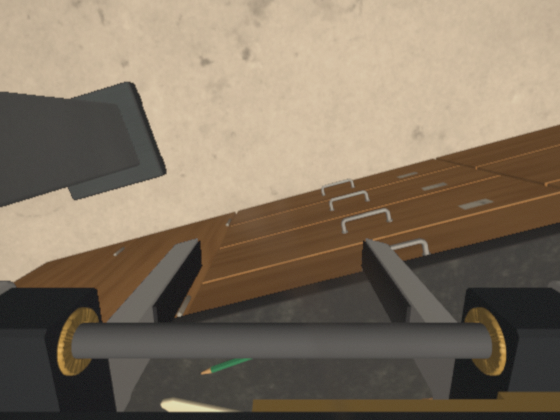

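The wrist picture shows only the start pose, because both moves were rejected at validation. I'll try again with every field given.

>>> move_arm([
  {"x":-4.5,"y":-3.3,"z":0,"rx":0,"ry":0,"rz":0,"claw":9.4},
  {"x":-4.5,"y":-3.3,"z":0,"rx":0,"ry":0,"rz":0,"claw":9.4},
], squeeze=12)

```text
time: 0.5
position: [0.2423, 0.5382, 0.2051]
orientation: [[-0.965, 0.264, 0.0], [0.264, 0.965, -0.0], [-0.0, -0.0, -1.0]]
wrist_force: [1.1, 0.1, 1.1]
grip_width: 0.0938
```

>>> move_arm([
  {"x":-4.5,"y":-3.4,"z":0,"rx":0,"ry":0,"rz":0,"claw":9.4},
  {"x":-4.5,"y":-3.4,"z":0,"rx":0,"ry":0,"rz":0,"claw":9.4},
  {"x":-4.5,"y":-3.3,"z":0,"rx":0,"ry":0,"rz":0,"claw":9.4},
  {"x":-4.5,"y":-3.3,"z":0,"rx":0,"ry":0,"rz":0,"claw":9.4},
  {"x":-4.5,"y":-3.3,"z":0,"rx":0,"ry":0,"rz":0,"claw":9.4},
])

```text
time: 1.12
position: [0.4154, 0.317, 0.2056]
orientation: [[-0.964, 0.265, 0.0], [0.265, 0.964, 0.0], [-0.0, 0.0, -1.0]]
wrist_force: [0.9, 0.1, -0.3]
grip_width: 0.0941
```

>>> move_arm([
  {"x":-4.5,"y":-3.4,"z":0,"rx":0,"ry":0,"rz":0,"claw":9.4},
  {"x":-4.4,"y":-3.4,"z":0,"rx":0,"ry":0,"rz":0,"claw":9.4},
  {"x":0,"y":0,"z":0,"rx":0,"ry":0,"rz":0,"claw":9.4},
  {"x":0,"y":0,"z":0,"rx":0,"ry":0,"rz":0,"claw":9.4},
])

```text
time: 1.62
position: [0.4817, 0.2297, 0.2054]
orientation: [[-0.964, 0.266, -0.001], [0.266, 0.964, 0.001], [0.001, 0.0, -1.0]]
wrist_force: [-0.4, 0.9, -0.9]
grip_width: 0.0939
```

```bash
cat >> h.py <<'E'
def togo(x,y,z):
    s=readout.read_state(); return (np.array(s["orientation"]).T@(np.array([x,y,z])-s["position"])*100).round(2)
E
python3 - <<'E'
from h import *
I,K,R,t=cam("wrist"); cv2.imwrite("pics/w2.png",I)
s=readout.read_state(); print(s["time"],s["position"],np.array(s["orientation"]).round(4),s["joint_pos"]); print(-R.T@t,R[2],K[0,0])
print(proj(K,R,t,[.482,.2287,.081]),togo(.482,.2287,.04))
E
```

```text
1.675 [0.48125667 0.23054628 0.20539483] [[-9.646e-01  2.638e-01 -8.000e-04]
 [ 2.638e-01  9.646e-01  8.000e-04]
 [ 1.000e-03  6.000e-04 -1.000e+00]] [-0.53824132  0.46225792  0.05750621  1.84328372 -0.03599815  0.83732386
  0.84114572]
[0.40920679 0.24990464 0.38455073] [ 0.24848317 -0.06812654 -0.96623749] 328.41296376971275
[279.94781686 203.7865737 ] [-0.14 -0.17 16.54]
```

View pics/w2.png

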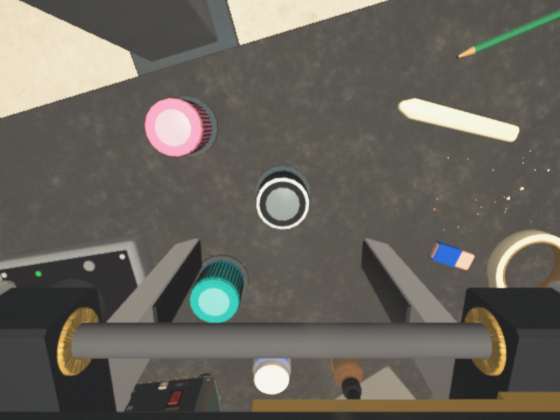

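The wrist view shows the black lens at (283,203), against a predicted (280,204), so the position is good to about 2 mm. Next I descend and grip, then regrip at 90° to centre the lens both ways.

>>> move_arm([
  {"x":-0.1,"y":-0.1,"z":5,"rx":0,"ry":0,"rz":0,"claw":9.4},
  {"x":0,"y":0,"z":5,"rx":0,"ry":0,"rz":0,"claw":9.4},
  {"x":0,"y":0,"z":4,"rx":0,"ry":0,"rz":0,"claw":9.4},
  {"x":0,"y":0,"z":2.7,"rx":0,"ry":0,"rz":0,"claw":9.4},
  {"x":0,"y":0,"z":0,"rx":0,"ry":0,"rz":0,"claw":6},
], squeeze=6)

```text
time: 2.3
position: [0.4804, 0.2291, 0.0368]
orientation: [[-0.965, 0.263, -0.004], [0.263, 0.965, -0.001], [0.004, -0.002, -1.0]]
wrist_force: [-0.3, 0.0, -0.1]
grip_width: 0.0874
```

>>> move_arm([
  {"x":0,"y":0,"z":0,"rx":0,"ry":0,"rz":0,"claw":5.5},
  {"x":0,"y":0,"z":0,"rx":0,"ry":0,"rz":0,"claw":4.8},
  {"x":0,"y":0,"z":0,"rx":0,"ry":0,"rz":0,"claw":4.8},
  {"x":0,"y":0,"z":0,"rx":0,"ry":0,"rz":0,"claw":4.8},
  {"x":0,"y":0,"z":0,"rx":0,"ry":0,"rz":0,"claw":4.8},
])

```text
time: 2.92
position: [0.4837, 0.2288, 0.0392]
orientation: [[-0.964, 0.265, 0.002], [0.265, 0.964, 0.001], [-0.001, 0.002, -1.0]]
wrist_force: [-0.7, 0.6, 4.0]
grip_width: 0.0515
```

>>> move_arm([
  {"x":0,"y":0,"z":0,"rx":0,"ry":0,"rz":0,"claw":7.5},
  {"x":0,"y":0,"z":0,"rx":0,"ry":0,"rz":0,"claw":7.5},
  {"x":0,"y":0,"z":0,"rx":0,"ry":0,"rz":0,"claw":7.5},
  {"x":0,"y":0,"z":0,"rx":0,"ry":0,"rz":10,"claw":7.5},
  {"x":0,"y":0,"z":0,"rx":0,"ry":0,"rz":10,"claw":7.5},
])

```text
time: 3.55
position: [0.4826, 0.2277, 0.0383]
orientation: [[-0.812, 0.584, -0.001], [0.584, 0.812, -0.0], [0.0, -0.001, -1.0]]
wrist_force: [-0.3, 0.1, -0.3]
grip_width: 0.075
```

>>> move_arm([
  {"x":0,"y":0,"z":0,"rx":0,"ry":0,"rz":10,"claw":7.5},
  {"x":0,"y":0,"z":0,"rx":0,"ry":0,"rz":10,"claw":7.5},
  {"x":0,"y":0,"z":0,"rx":0,"ry":0,"rz":10,"claw":7.5},
  {"x":0,"y":0,"z":0,"rx":0,"ry":0,"rz":10,"claw":7.5},
  {"x":0,"y":0,"z":0,"rx":0,"ry":0,"rz":10,"claw":7.5},
])

```text
time: 4.18
position: [0.4826, 0.2278, 0.0383]
orientation: [[-0.074, 0.997, -0.001], [0.997, 0.074, -0.0], [-0.0, -0.001, -1.0]]
wrist_force: [0.3, 0.3, 0.1]
grip_width: 0.075
```

>>> move_arm([
  {"x":0,"y":0,"z":0,"rx":0,"ry":0,"rz":10,"claw":7.5},
  {"x":0,"y":0,"z":0,"rx":0,"ry":0,"rz":10,"claw":6},
  {"x":0,"y":0,"z":0,"rx":0,"ry":0,"rz":0,"claw":5},
  {"x":0,"y":0,"z":0,"rx":0,"ry":0,"rz":0,"claw":4.8},
  {"x":0,"y":0,"z":0,"rx":0,"ry":0,"rz":0,"claw":4.8},
])

```text
time: 4.8
position: [0.4826, 0.2279, 0.0383]
orientation: [[0.264, 0.964, -0.001], [0.964, -0.264, 0.0], [-0.0, -0.001, -1.0]]
wrist_force: [-0.3, -0.3, -2.2]
grip_width: 0.0514
```

>>> move_arm([
  {"x":0,"y":0,"z":0,"rx":0,"ry":0,"rz":0,"claw":4.6},
  {"x":0,"y":0,"z":0,"rx":0,"ry":0,"rz":0,"claw":4.6},
  {"x":0,"y":0,"z":0,"rx":0,"ry":0,"rz":0,"claw":4.6},
], squeeze=20)

```text
time: 5.18
position: [0.4828, 0.2279, 0.0384]
orientation: [[0.265, 0.964, -0.0], [0.964, -0.265, 0.0], [-0.0, -0.0, -1.0]]
wrist_force: [-1.0, -0.2, -2.1]
grip_width: 0.0514
```

```bash
python3 - <<'E'
from h import *
I,K,R,t=cam("wrist"); cv2.imwrite("pics/w3.png",I)
s=readout.read_state(); print(s["time"],s["position"],np.array(s["orientation"]).round(4),s["joint_pos"],s["wrist_force"])
print(togo(.482,.229,.170),togo(.542,-.0355,.170))
E
```

```text
5.225 [0.48283179 0.22795909 0.03845623] [[ 2.655e-01  9.641e-01 -1.000e-04]
 [ 9.641e-01 -2.655e-01  1.000e-04]
 [ 0.000e+00 -1.000e-04 -1.000e+00]] [-0.77386499  0.76469603  0.4366612   1.98346171 -0.62091653  0.52754094
 -0.16412344] [ 0.61163664  0.28457393 -2.94244197]
[  0.08  -0.11 -13.15] [-23.83  12.7  -13.16]
```

>>> move_arm([
  {"x":0,"y":0,"z":-3,"rx":0,"ry":0,"rz":0,"claw":4.6},
  {"x":0,"y":0,"z":-5,"rx":0,"ry":0,"rz":0,"claw":4.6},
  {"x":0,"y":0,"z":-5.2,"rx":0,"ry":0,"rz":0,"claw":4.6},
  {"x":-3,"y":1.6,"z":0,"rx":0,"ry":0,"rz":0,"claw":4.6},
  {"x":-5,"y":2.7,"z":0,"rx":0,"ry":0,"rz":0,"claw":4.6},
])

```text
time: 5.85
position: [0.5032, 0.1411, 0.171]
orientation: [[0.26, 0.966, 0.001], [0.966, -0.26, 0.002], [0.002, 0.001, -1.0]]
wrist_force: [1.5, -0.9, -1.4]
grip_width: 0.0518
```

>>> move_arm([
  {"x":-5,"y":2.7,"z":0,"rx":0,"ry":0,"rz":0,"claw":4.6},
  {"x":-5,"y":2.7,"z":0,"rx":0,"ry":0,"rz":0,"claw":4.6},
  {"x":-4,"y":2.0,"z":0,"rx":0,"ry":0,"rz":0,"claw":4.6},
  {"x":-1.8,"y":1.0,"z":0,"rx":0,"ry":0,"rz":0,"claw":4.6},
  {"x":0,"y":0,"z":0,"rx":0,"ry":0,"rz":0,"claw":4.6},
])

```text
time: 6.48
position: [0.542, -0.0373, 0.1705]
orientation: [[0.269, 0.963, 0.0], [0.963, -0.269, -0.001], [-0.001, 0.0, -1.0]]
wrist_force: [-1.0, 0.6, -2.2]
grip_width: 0.0517
```

```bash
python3 - <<'E'
from h import *
s=readout.read_state(); print(s["time"],s["position"],np.array(s["orientation"]).round(4),s["joint_pos"],s["wrist_force"],s["grip_width"])
out=[]
for n in("top","scene","wrist"):
    I,K,R,t=cam(n); cv2.imwrite(f"pics/{n}3.png",I)
    p=np.array(s["position"]); q=proj(K,R,t,[.542,-.0355,.12]); print(n,q, 'sock',proj(K,R,t,[.542,-.0355,.074]),'lens bottom',proj(K,R,t,[p[0],p[1],p[2]-.038]))
    w=45 if n!="wrist" else 120; x,y=int(q[0]),int(q[1]); x=min(max(x,w),560-w);y=min(max(y,w),420-w)
    print(x-w,y-w); out.append(cv2.resize(I[y-w:y+w,x-w:x+w],(400,400),interpolation=2))
cv2.imwrite("pics/c3.png",np.hstack(out[:2]))
E
```

```text
6.475 [ 0.54199603 -0.03726973  0.17053732] [[ 2.692e-01  9.631e-01  2.000e-04]
 [ 9.631e-01 -2.692e-01 -7.000e-04]
 [-7.000e-04  4.000e-04 -1.000e+00]] [-0.36610383  0.58573851  0.58993235  1.86687169 -0.43348001  0.8191127
  0.17620559] [-1.02600829  0.55681922 -2.22072583] 0.051658930485932356
top [324.49509462 203.17625587] sock [323.15382778 206.03556362] lens bottom [325.67964299 202.3749885 ]
279 158
scene [306.85144244 196.8823687 ] sock [306.05145027 215.07966478] lens bottom [307.73450506 192.11337824]
261 151
wrist [282.82219068 229.09045413] sock [282.60096911 212.36867208] lens bottom [283.55887988 237.08394035]
162 109
```

View pics/c3.png

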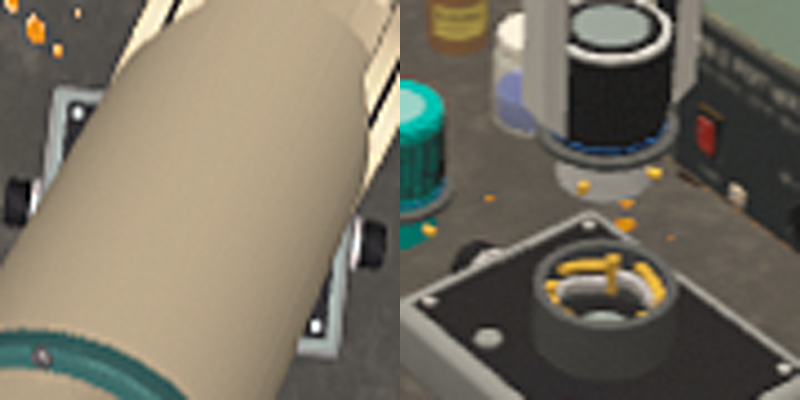

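The scene crop shows the lens upright in the jaws (flange at about (307.9,187)) over the socket rim at about (307.4,216). The top view is blocked by the arm. I'll refine the socket centre from the wrist view and the earlier pictures.

```bash
python3 - <<'E'
from h import *
I=cv2.imread("pics/wrist3.png");J=cv2.imread("pics/scene3.png");T=cv2.imread("pics/top0.png")
a=cv2.resize(I[120:320,183:383],(400,400),interpolation=2)
b=cv2.resize(J[190:240,281:331],(400,400),interpolation=2)
cv2.imwrite("pics/c4.png",np.hstack([a,b]))
_,K,R,t=cam("top"); print("top sock",ray(K,R,t,324,205.5,.074))
_,K,R,t=cam("scene"); print("scene sock",ray(K,R,t,307.4,215.8,.074)); print([proj(K,R,t,p).round(1).tolist() for p in ([.542,-.0355,.074],[.552,-.0355,.074],[.542,-.0255,.074])])
E
```

```text
top sock [ 0.54328575 -0.03744818  0.074     ]
scene sock [ 0.54227308 -0.03901174  0.074     ]
[[306.1, 215.1], [309.4, 213.0], [302.5, 212.9]]
```

View pics/c4.png

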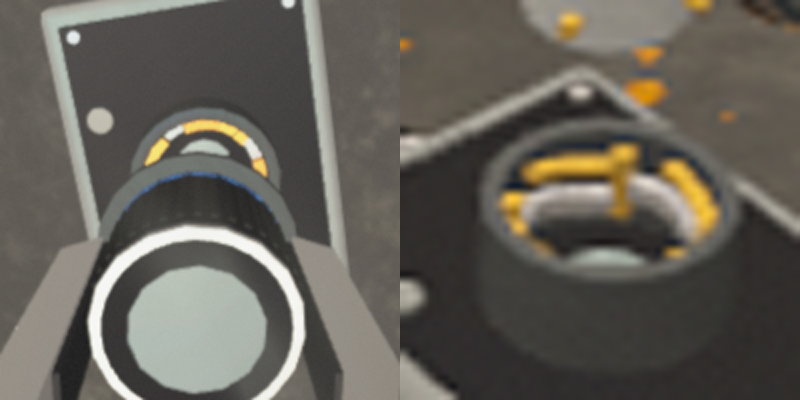

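The scene ray gives (0.544, -0.037) and the top ray gives (0.5433, -0.0374). In the wrist view the socket sits about 3 mm to the image right of the lens. All agree on shifting about 2 mm along tool +y, so I'll shift and then lower gently.

>>> move_arm([
  {"x":0,"y":0.2,"z":2,"rx":0,"ry":0,"rz":0,"claw":4.6},
  {"x":0,"y":0,"z":2,"rx":0,"ry":0,"rz":0,"claw":4.6},
  {"x":0,"y":0,"z":1.2,"rx":0,"ry":0,"rz":0,"claw":4.6},
  {"x":0,"y":0,"z":0,"rx":0,"ry":0,"rz":0,"claw":4.6},
])

```text
time: 7.22
position: [0.5434, -0.0351, 0.1178]
orientation: [[0.265, 0.964, -0.002], [0.964, -0.265, 0.0], [-0.0, -0.002, -1.0]]
wrist_force: [0.7, 0.5, -0.8]
grip_width: 0.0514
```

```bash
python3 - <<'E'
from h import *
s=readout.read_state(); print(s["time"],s["position"],s["wrist_force"],s["grip_width"])
J,K,R,t=cam("scene");W,K2,R2,t2=cam("wrist")
b=cv2.resize(J[175:240,273:338],(400,400),interpolation=2)
a=cv2.resize(W[120:320,183:383],(400,400),interpolation=2)
cv2.imwrite("pics/c5.png",np.hstack([a,b]))
p=s["position"]
for k,r,tt in((K,R,t),(K2,R2,t2)): print([proj(k,r,tt,[p[0],p[1],z]).round(1).tolist() for z in (p[2]-.012,.074)], r[0].round(2))
E
```

```text
7.225 [ 0.54343654 -0.03506061  0.11782592] [ 0.68652828  0.46016149 -0.8367233 ] 0.05136812198113115
[[306.9, 202.2], [306.4, 214.7]] [ 0.71 -0.7   0.01]
[[280.8, 245.8], [280.9, 229.5]] [ 0.96 -0.26  0.  ]
```

View pics/c5.png

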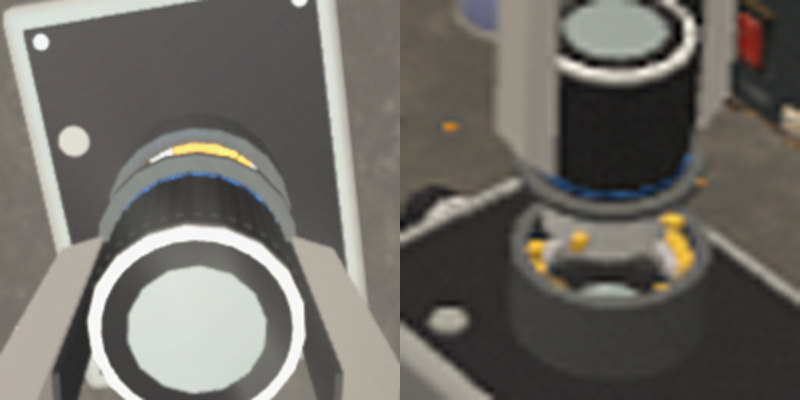

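The wrist view shows flange and socket nearly concentric (crop columns 197.5 and 200), and the scene view agrees laterally. The TCP reading is noisy, so I'll average it.

```bash
cat >> h.py <<'E'
def avg(n=6):
    P=[];F=[]
    for i in range(n):
        eyes.read_camera("top"); s=readout.read_state(); P.append(s["position"]);F.append(s["wrist_force"])
    return np.mean(P,0).round(4),np.std(P,0).round(4),np.mean(F,0).round(2),s["time"]
E
python3 -c "
from h import *
print(avg(6),togo(.5435,-.0373,.1))"
```

```text
(array([ 0.5445, -0.0358,  0.119 ]), array([0.0001, 0.    , 0.0001]), array([-0.  ,  0.26, -1.9 ]), 7.625) [-0.17 -0.03  1.88]
```

>>> move_arm([
  {"x":-0.1,"y":0,"z":0.6,"rx":0,"ry":0,"rz":0,"claw":4.6},
  {"x":0,"y":0,"z":0.5,"rx":0,"ry":0,"rz":0,"claw":4.6},
  {"x":0,"y":0,"z":0,"rx":0,"ry":0,"rz":0,"claw":4.6},
])

```text
time: 8.0
position: [0.5432, -0.0367, 0.1068]
orientation: [[0.266, 0.964, -0.001], [0.964, -0.266, 0.0], [-0.0, -0.001, -1.0]]
wrist_force: [0.8, 0.4, -1.7]
grip_width: 0.0516
```

>>> move_arm([
  {"x":0,"y":0,"z":0.2,"rx":0,"ry":0,"rz":0,"claw":4.6},
  {"x":0,"y":0,"z":0.1,"rx":0,"ry":0,"rz":0,"claw":4.6},
  {"x":0,"y":0,"z":0,"rx":0,"ry":0,"rz":0,"claw":4.6},
])

```text
time: 8.38
position: [0.5437, -0.0367, 0.1044]
orientation: [[0.266, 0.964, -0.0], [0.964, -0.266, -0.0], [-0.0, -0.0, -1.0]]
wrist_force: [0.1, 0.0, -2.1]
grip_width: 0.0516
```

>>> move_arm([
  {"x":0,"y":0,"z":0.1,"rx":0,"ry":0,"rz":0,"claw":4.6},
  {"x":0,"y":0,"z":0.1,"rx":0,"ry":0,"rz":0,"claw":4.6},
  {"x":0,"y":0,"z":0,"rx":0,"ry":0,"rz":0,"claw":4.6},
])

```text
time: 8.75
position: [0.5437, -0.0367, 0.1024]
orientation: [[0.266, 0.964, -0.0], [0.964, -0.266, 0.0], [0.0, -0.0, -1.0]]
wrist_force: [-0.3, -0.1, -1.0]
grip_width: 0.0518
```

>>> move_arm([
  {"x":0,"y":0,"z":0.1,"rx":0,"ry":0,"rz":0,"claw":4.6},
  {"x":0,"y":0,"z":0.1,"rx":0,"ry":0,"rz":0,"claw":4.6},
  {"x":0,"y":0,"z":0,"rx":0,"ry":0,"rz":0,"claw":4.6},
])

```text
time: 9.12
position: [0.5436, -0.0367, 0.1004]
orientation: [[0.266, 0.964, -0.0], [0.964, -0.266, 0.0], [-0.0, -0.0, -1.0]]
wrist_force: [-0.4, 0.1, -1.9]
grip_width: 0.0514
```

h is now about 14 mm with no contact. I'll continue down in small steps.

>>> move_arm([
  {"x":0,"y":0,"z":0.1,"rx":0,"ry":0,"rz":0,"claw":4.6},
  {"x":0,"y":0,"z":0.1,"rx":0,"ry":0,"rz":0,"claw":4.6},
  {"x":0,"y":0,"z":0,"rx":0,"ry":0,"rz":0,"claw":4.6},
])

```text
time: 9.5
position: [0.5436, -0.0367, 0.0984]
orientation: [[0.266, 0.964, -0.0], [0.964, -0.266, 0.0], [-0.0, -0.0, -1.0]]
wrist_force: [-0.5, -0.4, -2.3]
grip_width: 0.0516
```

```bash
python3 -c "
from h import *
print(avg(3))"
```

```text
(array([ 0.5437, -0.0367,  0.0984]), array([0., 0., 0.]), array([-0.6 , -0.14, -1.56]), 9.65)
```

>>> move_arm([
  {"x":0,"y":0,"z":0.1,"rx":0,"ry":0,"rz":0,"claw":4.6},
  {"x":0,"y":0,"z":0,"rx":0,"ry":0,"rz":0,"claw":4.6},
])

```text
time: 9.9
position: [0.5437, -0.0367, 0.0974]
orientation: [[0.266, 0.964, -0.0], [0.964, -0.266, 0.0], [-0.0, -0.0, -1.0]]
wrist_force: [-0.5, -0.1, -2.6]
grip_width: 0.0518
```

>>> move_arm([
  {"x":0,"y":0,"z":0.1,"rx":0,"ry":0,"rz":0,"claw":4.6},
  {"x":0,"y":0,"z":0,"rx":0,"ry":0,"rz":0,"claw":4.6},
])

```text
time: 10.15
position: [0.5437, -0.0367, 0.0964]
orientation: [[0.266, 0.964, -0.0], [0.964, -0.266, 0.0], [-0.0, -0.0, -1.0]]
wrist_force: [-0.1, -0.4, -1.1]
grip_width: 0.0517
```

>>> move_arm([
  {"x":0,"y":0,"z":0.1,"rx":0,"ry":0,"rz":0,"claw":4.6},
  {"x":0,"y":0,"z":0,"rx":0,"ry":0,"rz":0,"claw":4.6},
])

```text
time: 10.4
position: [0.5437, -0.0367, 0.0954]
orientation: [[0.266, 0.964, -0.0], [0.964, -0.266, 0.0], [-0.0, -0.0, -1.0]]
wrist_force: [-0.3, 0.5, -1.7]
grip_width: 0.0514
```

>>> move_arm([
  {"x":0,"y":0,"z":0.1,"rx":0,"ry":0,"rz":0,"claw":4.6},
  {"x":0,"y":0,"z":0,"rx":0,"ry":0,"rz":0,"claw":4.6},
])

```text
time: 10.65
position: [0.5437, -0.0367, 0.0944]
orientation: [[0.266, 0.964, -0.0], [0.964, -0.266, 0.0], [0.0, -0.0, -1.0]]
wrist_force: [-0.1, 0.8, -1.8]
grip_width: 0.0516
```

>>> move_arm([
  {"x":0,"y":0,"z":0.1,"rx":0,"ry":0,"rz":0,"claw":4.6},
  {"x":0,"y":0,"z":0,"rx":0,"ry":0,"rz":0,"claw":4.6},
])

```text
time: 10.9
position: [0.5437, -0.0367, 0.0934]
orientation: [[0.266, 0.964, -0.0], [0.964, -0.266, 0.0], [-0.0, -0.0, -1.0]]
wrist_force: [-0.7, 0.1, -3.1]
grip_width: 0.0514
```

>>> move_arm([
  {"x":0,"y":0,"z":0.1,"rx":0,"ry":0,"rz":0,"claw":4.6},
  {"x":0,"y":0,"z":0,"rx":0,"ry":0,"rz":0,"claw":4.6},
])

```text
time: 11.15
position: [0.5437, -0.0367, 0.0924]
orientation: [[0.266, 0.964, -0.0], [0.964, -0.266, 0.0], [-0.0, -0.0, -1.0]]
wrist_force: [0.2, -0.8, -1.3]
grip_width: 0.0515
```

>>> move_arm([
  {"x":0,"y":0,"z":0.1,"rx":0,"ry":0,"rz":0,"claw":4.6},
  {"x":0,"y":0,"z":0,"rx":0,"ry":0,"rz":0,"claw":4.6},
])

```text
time: 11.4
position: [0.5437, -0.0367, 0.0914]
orientation: [[0.266, 0.964, -0.0], [0.964, -0.266, 0.0], [0.0, -0.0, -1.0]]
wrist_force: [0.5, 0.6, -1.6]
grip_width: 0.0519
```

>>> move_arm([
  {"x":0,"y":0,"z":0.1,"rx":0,"ry":0,"rz":0,"claw":4.6},
  {"x":0,"y":0,"z":0,"rx":0,"ry":0,"rz":0,"claw":4.6},
])

```text
time: 11.65
position: [0.5438, -0.0367, 0.0904]
orientation: [[0.266, 0.964, -0.0], [0.964, -0.266, 0.0], [0.0, -0.0, -1.0]]
wrist_force: [0.2, 0.8, -1.8]
grip_width: 0.0514
```

At a nominal h of 4 mm there's still no contact, so the pins may have gone straight into the starts. I'll check by eye before going on.

```bash
python3 - <<'E'
from h import *
J,K,R,t=cam("scene");W,K2,R2,t2=cam("wrist")
b=cv2.resize(J[175:240,273:338],(400,400),interpolation=2)
a=cv2.resize(W[120:320,183:383],(400,400),interpolation=2)
cv2.imwrite("pics/c6.png",np.hstack([a,b]))
print(avg(4)); s=readout.read_state(); print(s["joint_pos"],s["ft_torque"])
E
```

```text
(array([ 0.5437, -0.0367,  0.0904]), array([0., 0., 0.]), array([-0.13, -0.34, -1.79]), 11.95)
[-0.3013378   0.69544463  0.49614765  1.92746405 -0.52825773  0.65005759
  0.25865271] [-0.0649351   0.05397026 -0.00675209]
```

View pics/c6.png

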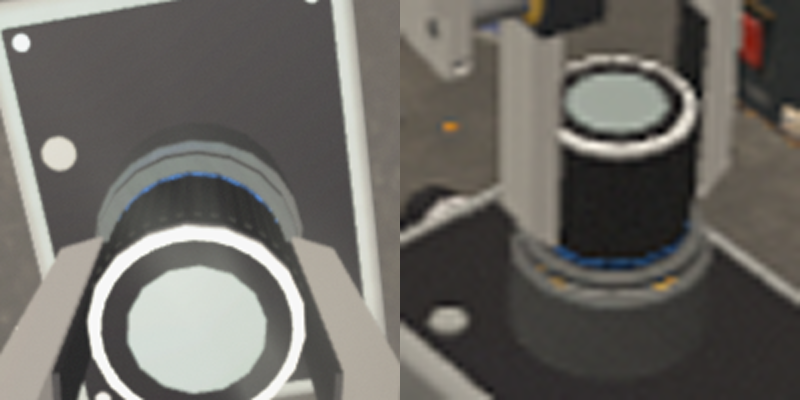

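The pictures show the lens seated concentrically, with only a thin gap to the seat. So by chance it went straight into the starts at h of about 4 mm. I'll feel for the floor with a lighter grip.

>>> move_arm([
  {"x":0,"y":0,"z":0.05,"rx":0,"ry":0,"rz":0,"claw":4.6},
  {"x":0,"y":0,"z":0,"rx":0,"ry":0,"rz":0,"claw":4.6},
], squeeze=14)

```text
time: 12.2
position: [0.5438, -0.0367, 0.0902]
orientation: [[0.266, 0.964, 0.0], [0.964, -0.266, 0.0], [0.0, 0.0, -1.0]]
wrist_force: [-1.0, 0.6, 1.4]
grip_width: 0.0517
```

>>> move_arm([
  {"x":0,"y":0,"z":0.05,"rx":0,"ry":0,"rz":0,"claw":4.6},
  {"x":0,"y":0,"z":0,"rx":0,"ry":0,"rz":0,"claw":4.6},
])

```text
time: 12.45
position: [0.5438, -0.0367, 0.0901]
orientation: [[0.266, 0.964, 0.0], [0.964, -0.266, 0.0], [0.001, 0.0, -1.0]]
wrist_force: [-1.7, -0.0, 6.6]
grip_width: 0.0517
```

The floor is at z = 0.0902, which is h = 4 mm as the starts should give. Now I screw forward (clockwise, +rz) with gentle descent.

>>> move_arm([
  {"x":0,"y":0,"z":0,"rx":0,"ry":0,"rz":5,"claw":4.6},
  {"x":0,"y":0,"z":0,"rx":0,"ry":0,"rz":5,"claw":4.6},
  {"x":0,"y":0,"z":0,"rx":0,"ry":0,"rz":0,"claw":4.6},
])

```text
time: 12.82
position: [0.5445, -0.0373, 0.0901]
orientation: [[0.43, 0.903, 0.002], [0.903, -0.43, -0.001], [0.0, 0.002, -1.0]]
wrist_force: [-0.5, -0.4, 4.7]
grip_width: 0.0518
```

>>> move_arm([
  {"x":0,"y":0,"z":0.02,"rx":0,"ry":0,"rz":5,"claw":4.6},
  {"x":0,"y":0,"z":0.03,"rx":0,"ry":0,"rz":5,"claw":4.6},
  {"x":0,"y":0,"z":0,"rx":0,"ry":0,"rz":0,"claw":4.6},
])

```text
time: 13.2
position: [0.5446, -0.0371, 0.0893]
orientation: [[0.579, 0.816, 0.002], [0.816, -0.579, -0.001], [0.0, 0.002, -1.0]]
wrist_force: [-0.0, -0.6, 2.9]
grip_width: 0.0519
```

>>> move_arm([
  {"x":0,"y":0,"z":0.04,"rx":0,"ry":0,"rz":5,"claw":4.6},
  {"x":0,"y":0,"z":0.04,"rx":0,"ry":0,"rz":5,"claw":4.6},
  {"x":0,"y":0,"z":0,"rx":0,"ry":0,"rz":0,"claw":4.6},
])

```text
time: 13.58
position: [0.544, -0.0368, 0.0882]
orientation: [[0.711, 0.704, 0.001], [0.704, -0.711, -0.0], [0.0, 0.001, -1.0]]
wrist_force: [0.0, -0.5, 2.1]
grip_width: 0.0516
```

>>> move_arm([
  {"x":0,"y":0,"z":0.04,"rx":0,"ry":0,"rz":5,"claw":4.6},
  {"x":0,"y":0,"z":0.04,"rx":0,"ry":0,"rz":5,"claw":4.6},
  {"x":0,"y":0,"z":0,"rx":0,"ry":0,"rz":0,"claw":4.6},
])

```text
time: 13.95
position: [0.5435, -0.0365, 0.0872]
orientation: [[0.821, 0.57, -0.001], [0.57, -0.821, 0.0], [-0.0, -0.0, -1.0]]
wrist_force: [-0.3, -0.2, -0.3]
grip_width: 0.0519
```

```bash
python3 -c "
from h import *
s=readout.read_state();print(s['wrist_force'],s['ft_torque'],s['joint_pos'])"
```

```text
[-0.27037206 -0.19908467 -0.32010562] [-0.05402338  0.17152362 -0.06146863] [-0.41022713  0.75370704  0.68524466  1.93261081 -0.71887868  0.71778083
 -0.2536324 ]
```

>>> move_arm([
  {"x":0,"y":0,"z":0.05,"rx":0,"ry":0,"rz":5,"claw":4.6},
  {"x":0,"y":0,"z":0.04,"rx":0,"ry":0,"rz":5,"claw":4.6},
  {"x":0,"y":0,"z":0,"rx":0,"ry":0,"rz":0,"claw":4.6},
])

```text
time: 14.32
position: [0.5434, -0.0365, 0.0863]
orientation: [[0.908, 0.419, -0.001], [0.419, -0.908, 0.0], [-0.001, -0.001, -1.0]]
wrist_force: [-1.3, -0.2, 1.3]
grip_width: 0.0515
```

>>> move_arm([
  {"x":0,"y":0,"z":0.02,"rx":0,"ry":0,"rz":4,"claw":4.6},
  {"x":0,"y":0,"z":0,"rx":0,"ry":0,"rz":0,"claw":4.6},
])

```text
time: 14.58
position: [0.5434, -0.0365, 0.0862]
orientation: [[0.935, 0.355, -0.001], [0.355, -0.935, 0.001], [-0.0, -0.001, -1.0]]
wrist_force: [-0.9, -0.0, 2.6]
grip_width: 0.0516
```

```bash
python3 -c "
from h import *
print(avg(3));s=readout.read_state();print(s['wrist_force'],s['ft_torque'],s['joint_pos'])"
```

```text
(array([ 0.5434, -0.0365,  0.0863]), array([0., 0., 0.]), array([-1.5 ,  0.32,  2.4 ]), 14.725)
[-1.59039366  0.69316001  2.45864838] [0.16589902 0.52870378 0.04937844] [-0.44420092  0.77781069  0.74941213  1.93426563 -0.77999718  0.74815803
 -0.4400964 ]
```

h is about 0 by the TCP height. I'll turn a little more towards the stop to tighten.

>>> move_arm([
  {"x":0,"y":0,"z":0,"rx":0,"ry":0,"rz":4,"claw":4.6},
  {"x":0,"y":0,"z":0,"rx":0,"ry":0,"rz":0,"claw":4.6},
])

```text
time: 14.98
position: [0.5437, -0.0366, 0.0863]
orientation: [[0.958, 0.287, -0.0], [0.287, -0.958, 0.0], [-0.0, -0.0, -1.0]]
wrist_force: [-1.3, 0.1, 3.1]
grip_width: 0.0516
```

```bash
python3 -c "
from h import *
s=readout.read_state();print(s['wrist_force'],s['ft_torque'],s['position'],s['orientation'][0])"
```

```text
[-1.3140428   0.10126331  3.14704297] [0.12851643 0.39574437 0.0004488 ] [ 0.54365266 -0.03663239  0.08627462] [ 9.57815436e-01  2.87383996e-01 -1.69857672e-04]
```

>>> move_arm([
  {"x":0,"y":0,"z":0,"rx":0,"ry":0,"rz":4,"claw":4.6},
  {"x":0,"y":0,"z":0,"rx":0,"ry":0,"rz":4,"claw":4.6},
  {"x":0,"y":0,"z":0,"rx":0,"ry":0,"rz":0,"claw":4.6},
])

```text
time: 15.35
position: [0.5431, -0.036, 0.0862]
orientation: [[0.988, 0.153, -0.001], [0.153, -0.988, 0.001], [-0.001, -0.001, -1.0]]
wrist_force: [-2.9, 1.7, 5.2]
grip_width: 0.0516
```

```bash
python3 -c "
from h import *
s=readout.read_state();print(s['wrist_force'],s['ft_torque'],s['position'],s['orientation'][0])"
```

```text
[-2.94068373  1.71022359  5.23298807] [0.29247228 0.77186642 0.16016388] [ 0.54312107 -0.03602854  0.08623061] [ 0.98830062  0.15251216 -0.00138546]
```

Torque and side force are rising after 66°, so the stop is reached. I'll release and rise.

>>> move_arm([
  {"x":0,"y":0,"z":0,"rx":0,"ry":0,"rz":-1,"claw":5.4},
  {"x":0,"y":0,"z":0,"rx":0,"ry":0,"rz":0,"claw":7},
  {"x":0,"y":0,"z":0,"rx":0,"ry":0,"rz":0,"claw":8},
  {"x":0,"y":0,"z":0,"rx":0,"ry":0,"rz":0,"claw":8},
])

```text
time: 15.85
position: [0.5438, -0.0369, 0.0862]
orientation: [[0.986, 0.167, 0.0], [0.167, -0.986, -0.0], [0.0, 0.0, -1.0]]
wrist_force: [0.3, -0.0, 0.3]
grip_width: 0.0785
```

>>> move_arm([
  {"x":0,"y":0,"z":-2,"rx":0,"ry":0,"rz":0,"claw":8},
  {"x":0,"y":0,"z":-4,"rx":0,"ry":0,"rz":0,"claw":8},
  {"x":0,"y":0,"z":-4,"rx":0,"ry":0,"rz":0,"claw":8},
  {"x":0,"y":0,"z":-2,"rx":0,"ry":0,"rz":0,"claw":8},
  {"x":0,"y":0,"z":0,"rx":0,"ry":0,"rz":0,"claw":8},
])

```text
time: 16.48
position: [0.5448, -0.0372, 0.2086]
orientation: [[0.986, 0.167, 0.004], [0.167, -0.986, -0.0], [0.004, 0.001, -1.0]]
wrist_force: [-0.4, -0.8, -0.5]
grip_width: 0.0799
```

```bash
python3 - <<'E'
from h import *
J,K,R,t=cam("scene");W,K2,R2,t2=cam("wrist")
b=cv2.resize(J[175:240,273:338],(400,400),interpolation=2)
q=proj(K2,R2,t2,[.5437,-.0368,.1]);x,y=q.astype(int);print(q, readout.read_state()["wrist_force"])
w=90;y=min(max(y,w),420-w);a=cv2.resize(W[y-w:y+w,x-w:x+w],(400,400),interpolation=2)
cv2.imwrite("pics/c7.png",np.hstack([a,b]))
E
```

```text
[281.64891698 207.65264558] [ 0.57776324  0.65817058 -0.04793011]
```

View pics/c7.png

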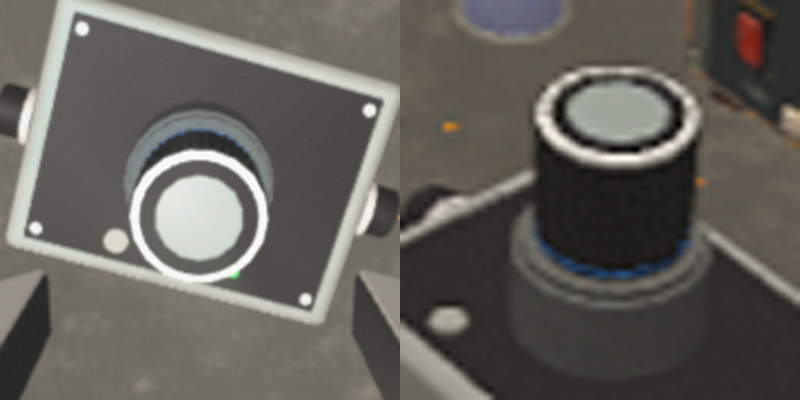

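The pictures show the lens upright, concentric and flush on the socket rim (scene (308,215)), with no brass visible and the jaws clear. I'll hand in.

```bash
python3 -c "
from h import *
I,K,R,t=cam('top');a=cv2.imread('pics/top0.png')
for n,u,v in (('jar',243,146),('drop',206,133),('spool',397,272)): print(n,cv2.absdiff(I,a)[v-12:v+12,u-12:u+12].mean())
J,K,R,t=cam('scene');print('front ring exp',proj(K,R,t,[.5437,-.0368,.129]))
bot.finish_job()"
```

```text
jar 0.6759259259259259
drop 1.6950231481481481
spool 1.2274305555555556
front ring exp [308.09077509 193.12004671]
the job is handed in; nothing more can be done
```

The macro lens is screwed home in the camera socket and released, and the job is handed in at about 16.6 s of the 72 s allowed; no verdict is reported.

- **Grasp:** I took the black lens (not the pink or turquoise one) and gripped it twice at 90° to centre it in the jaws.
- **Finding the start:** I lowered it into the mouth and the pins went straight into the starts by chance, so no backward search was needed. The floor was felt at h of about 4 mm, with about 7 N of contact.
- **Screwing home:** I turned it forward about 66° until torque and side force rose at the stop. The tool height then put h at about 0 mm, and the sampled vertical wrist force never passed 7 N.
- **Last checks:**
  - The wrist and scene pictures show the flange flush all round.
  - The lens front ring was expected at (308, 193) in the scene view and appears at about (308, 194).
  - The jar, dropper and spool areas are unchanged in the top view.
  - The wrist force is near zero after release.
- **Failed or disagreed:**
  - The first two move calls were refused at validation, and full rows fixed it.
  - The socket position differed by 2–4 mm between views until I refined it.

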